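# Line up the jars by height on the rail

## Robot

A 6-joint arm with a two-finger parallel gripper is mounted at the origin on the work surface; the furniture and walls round the work are solid. World frame = base frame: x ahead of the robot, y to its left, z up, the work surface at z = 0. Lengths are in m, angles in rad, forces in N, time in s.
With the tool pointing down it reaches from about 0.25 to 0.725 m from the base axis. Payload 4 kg.
Tool frame: the origin (TCP) lies midway between the tips of the shut fingers; the grasp point (between the pads) lies grip_point_offset behind it (grip_point_offset is the distance from the TCP to the grasp point, in m); z points along the fingers, y is the line along which they close (so a half turn about z gives the same grasp; the last joint's range is limited). The gripper opens to 85 mm and grips with 20 to 120 N. Pads are 22 mm wide; open, the fingers measure 114 mm over their backs; the gripper's body (76 mm by 85 mm) begins 54 mm behind the grasp point. The pads swing forward as they close: fully open they stand 13 mm farther back than shut.
Start: joints at [1.167, 0.241, 0.005, 1.335, 0, 1.571], TCP at [0.196, 0.46, 0.231] pointing down, gripper open.
Joint ranges: [-2.72, 2.72], [-1.05, 1.87], [-1.09, 1.28], [-1.99, 2.15], [-1.42, 1.44], [-3.14, 3.14]. Speed limits (rad/s): [2.79, 2.79, 3.14, 3.14, 3.14, 3.14].

## Interface

Orientations are given as a unit quaternion [x, y, z, w].
In Python, from workcell import * gives the robot as it stands. The module is installed in compiled form; this text tells all that it offers.
- The arm moves only by the tool arm_command, never from a script. Its arguments are lists of equal length, an entry for each row: "slide": the shift along the tool's x, y, z in cm, a list of three; "spin": the turn about the tool's z in degrees. A call has exactly 5 rows; each row is the pose to reach, as a shift and turn from the pose commanded when the call began, along the tool's axes at that moment; what a row does not reach only later rows make up. A row lasts 1/8 s, in which the tool goes at most 62.5 mm and 10.7 degrees, less where a joint would pass 70% of its speed; a pose out of reach is approached as far as the arm can. A call with a gripper value outside its range is refused whole. "jaw" is the finger opening in cm, from 0 to 8.54, set as the call begins (left out, the last holds). The fingers move at their own pace and stop on an object; the grip force is fixed at half the most. Time passes only in rows, so rows that repeat a pose let the fingers close, or fill a call up. It gives the time, the measured TCP pose, the force, the opening and the grip force at its end, in the units of the state.
- get_obs(): the state, without advancing time (a new reading comes with each control period).
- camera(name): name is "scene" or "top" or "wrist"; returns a dict with "pixels" (384x512x3 uint8, red, green, blue), "range_z" (384x512 float32, m along the optical axis (not along the pixel's ray), 0 where there is no reading), "intrinsics" (3x3 intrinsics, pixels), "rvec" (rotation vector, rad) and "tvec" (3), from world to camera coordinates, as OpenCV has them. Camera axes: x right, y down, z forward; pixel columns grow to the right and rows downward; lengths in m; the calibration is good to about 2 mm. A picture is of the moment at which its call begins.
- job_done(): hands the job in; it is judged then, once.
Trained networks look in a picture, given as the dict that the camera call returned (one of the last four; its "shot" number tells which), for a name from the list of things; names that differ only in an ending like _2 or _b are one class to them, and where a whole thing is asked for, a point or a joint stands for the part that bears it (a point fixed in the world has none). Each returns a list of dicts, best first, with "confidence" (0 to 1); they miss things now and then, are a little off and sometimes report something else, mostly with a low value. They report only what shows in the picture. A call takes as long as a camera call.
- recognise(picture, thing): "centre" ([column, row] in pixels, amid what is visible of it).
- landmark_of(picture, thing): "centre" ([column, row] in pixels: a listed point, or the origin of a listed thing).
The state is a dict: "clock": time; "joint_pos": joint angles; "joint_vel": joint speeds; "tau": joint torques, N m; "eef_pos": TCP position; "tool_rot": TCP orientation; "ft_force": force on the tool from outside, world axes, zero at the start; "ft_torque": the same for the moment, N m; "grip_width": finger opening in m; "grasp_force": force on a finger pad.
Only numpy, scipy, OpenCV 4.12 (cv2) and the standard library are available. Lean on these libraries where they do the work, as an engineer would, in place of code of your own. Each camera call takes 0.05 s, during which the arm holds its last target. There are 200 camera calls.

## Task

Line up the three jam jars and the grey-topped shaker on the wooden rail in order of height, one upright in the middle of each coaster, with the tallest at the end where the loose red lid lies and the shortest at the end by the roll of tape. Leave the lid and the tape where they are.

Things in the scene. Friction and masses are not known exactly. Their poses are not given: they have to be found in the camera images.
- jar_gold: Small round jam jar with a gold lid, 51 mm across, 70 mm tall, 0.24 kg: the shortest of the four. Origin: centre of the underside, z axis up.
- shaker_grey: Slim round glass shaker with a grey top, 90 mm tall, second shortest, 0.1 kg; its straight body is 44 mm across up to 70 mm high, its top 34 mm across. Origin: centre of the underside, z axis up.
- jar_green: Round jam jar with a bright green lid, 66 mm across, 108 mm tall, 0.45 kg: second tallest. Origin: centre of the underside, z axis up.
- jar_white: Round jam jar with a white lid, 69 mm across, 140 mm tall, 0.57 kg: the tallest. Origin: centre of the underside, z axis up.
- coaster_1: Round cork coaster, leftmost (largest y) of the four that lie in one straight row, 90 mm from centre to centre, on a dark wooden rail (372 x 98 mm, 12 mm thick). 80 mm across, 4 mm thick, fixed. Origin: centre of its underside; its top face is 4 mm above the origin, 16 mm above the worktop. x axis: across the rail, away from the robot; y axis: along the rail, to the left.
- coaster_2: Round cork coaster, second from the left of the four that lie in one straight row, 90 mm from centre to centre, on a dark wooden rail (372 x 98 mm, 12 mm thick). 80 mm across, 4 mm thick, fixed. Origin: centre of its underside; its top face is 4 mm above the origin, 16 mm above the worktop. x axis: across the rail, away from the robot; y axis: along the rail, to the left.
- coaster_3: Round cork coaster, third from the left of the four that lie in one straight row, 90 mm from centre to centre, on a dark wooden rail (372 x 98 mm, 12 mm thick). 80 mm across, 4 mm thick, fixed. Origin: centre of its underside; its top face is 4 mm above the origin, 16 mm above the worktop. x axis: across the rail, away from the robot; y axis: along the rail, to the left.
- coaster_4: Round cork coaster, rightmost (smallest y) of the four that lie in one straight row, 90 mm from centre to centre, on a dark wooden rail (372 x 98 mm, 12 mm thick). 80 mm across, 4 mm thick, fixed. Origin: centre of its underside; its top face is 4 mm above the origin, 16 mm above the worktop. x axis: across the rail, away from the robot; y axis: along the rail, to the left.
- red_lid: Loose red jar lid, 63 mm across, 13 mm thick, lying flat on the worktop about 100 mm past the last coaster at one end of the rail, in line with it: it marks the end for the tallest. Not to be moved. Origin: centre of the underside.
- tape_roll: Roll of beige tape, 100 mm across, 25 mm high, lying flat on the worktop about 105 mm past the last coaster at the other end of the rail: it marks the end for the shortest. Not to be moved. Origin: centre of the underside.

How it is judged:
By the outcome, as a careful person would: the job done as asked, in the order asked, and still so for the second after the job is handed in, with the robot touching nothing.
It also fails if it takes over 109 s, if anything falls off the work surface, if the arm or the gripper's body presses on something with over 40 N, if the wrist force passes 120 N, or if a joint passes its speed limit or range.

## Working session

There is one attempt and no reset: what is moved stays moved. The work goes in short steps, Python scripts to look and compute and a tool call to move; the robot and the scene stay as the last step left them, time stands still between calls to the robot, and variables do not carry over. Pictures are saved under pics/ and viewed, at most 14 in all, crops included, and the job is handed in when it is done.

Besides the shell and the picture viewer there is one more tool, called after "Request:" in YAML: its name, and indented under it one key for each argument. arm_command: Moves the arm, as the interface text tells. Its arguments: {"type":"object","properties":{"slide":{"type":"array","items":{"type":"array","items":{"type":"number"}}},"spin":{"type":"array","items":{"type":"number"}},"jaw":{"type":"number"}},"required":["slide","spin"]}

```bash
mkdir -p pics; cat > h.py <<'E'
from workcell import *
import numpy as np, cv2
from scipy.spatial.transform import Rotation as R
def snap(name,fn=None):
    c=camera(name)
    if fn: cv2.imwrite('pics/'+fn,c['pixels'][:,:,::-1])
    return c
def cloud(c):
    K=c['intrinsics'];z=c['range_z'];v,u=np.mgrid[:z.shape[0],:z.shape[1]]
    P=np.stack([(u-K[0,2])/K[0,0]*z,(v-K[1,2])/K[1,1]*z,z],-1)
    M=cv2.Rodrigues(np.array(c['rvec'],float))[0]
    W=(P-np.array(c['tvec']).ravel())@M
    W[z==0]=np.nan
    return W
E
python3 - <<'E'
from h import *
s=get_obs();print({k:np.round(v,3).tolist() for k,v in s.items()})
try: print(grip_point_offset)
except Exception as e: print(e)
for n in ['scene','top']:
    c=snap(n,n+'0.png');W=cloud(c)
    M=cv2.Rodrigues(np.array(c['rvec'],float))[0];print(n,'cam',-M.T@np.array(c['tvec']).ravel())
    for t in ['jar_gold','shaker_grey','jar_green','jar_white','coaster_1','red_lid','tape_roll']:
        r=recognise(c,t)
        for d in r[:4]:
            u,v=np.round(d['centre']).astype(int);print(t,round(d['confidence'],2),u,v,W[v,u].round(3))
E
```

```text
{'clock': 0.0, 'joint_pos': [1.167, 0.241, 0.004, 1.335, 0.0, 1.571], 'joint_vel': [0.0, -0.001, 0.0, -0.0, -0.002, 0.0], 'tau': [-0.001, -37.232, 25.241, 0.017, -0.0, -0.0], 'eef_pos': [0.196, 0.459, 0.23], 'tool_rot': [0.201, 0.98, -0.001, -0.0], 'ft_force': [-0.919, -0.114, 0.097], 'ft_torque': [0.034, 0.06, -0.038], 'grasp_force': 0.0, 'grip_width': 0.085}
0.0187
scene cam [-0.03440964 -0.34267988  0.89700912]
jar_gold 0.96 274 237 [ 0.43  -0.144  0.07 ]
shaker_grey 0.71 198 202 [0.44  0.101 0.046]
jar_green 0.79 339 257 [ 0.439 -0.31   0.101]
jar_white 0.89 148 161 [0.453 0.274 0.112]
coaster_1 0.91 237 176 [0.599 0.07  0.014]
coaster_1 0.83 218 159 [0.629 0.159 0.016]
coaster_1 0.64 283 203 [ 0.573 -0.101  0.018]
coaster_1 0.2 339 256 [ 0.438 -0.31   0.106]
top cam [0.48996894 0.01446272 1.12437639]
jar_gold 0.82 297 230 [ 0.441 -0.136  0.067]
shaker_grey 0.56 206 222 [0.464 0.113 0.09 ]
jar_green 0.61 285 181 [ 0.581 -0.11   0.011]
jar_white 0.91 141 222 [0.466 0.273 0.139]
coaster_1 0.95 255 177 [ 0.592 -0.022  0.015]
coaster_1 0.87 282 183 [ 0.575 -0.1    0.019]
coaster_1 0.72 192 166 [0.624 0.161 0.018]
coaster_1 0.69 224 172 [0.607 0.068 0.019]
red_lid 0.88 322 185 [ 0.569 -0.219  0.01 ]
tape_roll 0.86 157 145 [ 0.689  0.267 -0.002]
tape_roll 0.42 322 186 [ 0.566 -0.219  0.011]
tape_roll 0.27 195 164 [0.63  0.152 0.016]
```

View pics/scene0.png

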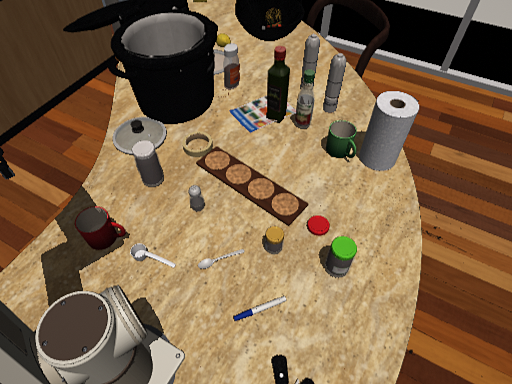

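View pics/top0.png

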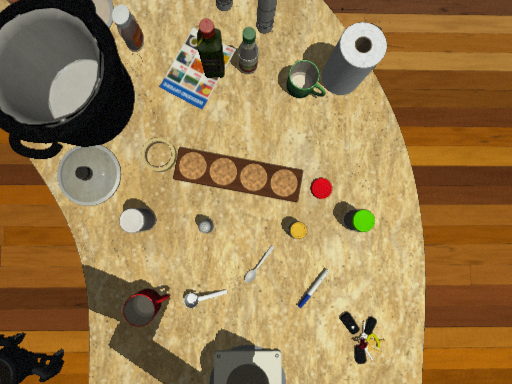

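The scene picture shows the rail from (215,158) to (287,205). The red lid is past its right end at (318,225) and the tape past its left end at (197,145). All four pieces stand upright: white (148,162), shaker (197,197), gold (274,238), green (341,255). So the order is white on coaster 4, green on 3, shaker on 2 and gold on 1.

```bash
python3 - <<'E'
from h import *
G={'jar_gold':(.441,-.136,.070),'shaker_grey':(.464,.113,.09),'jar_green':(.44,-.31,.108),'jar_white':(.466,.273,.14)}
for n in ['scene','top']:
    c=snap(n);W=cloud(c).reshape(-1,3);px=c['pixels'].reshape(-1,3).astype(int)
    for k,(x,y,h) in G.items():
        P=W[(np.hypot(W[:,0]-x,W[:,1]-y)<.06)&(W[:,2]>h-.008)&(W[:,2]<h+.012)]
        if len(P)<8: print(n,k,len(P));continue
        (cx,cy),r=cv2.minEnclosingCircle(P[:,:2].astype(np.float32))
        print(n,k,len(P),P.mean(0).round(4),'circ',round(cx,4),round(cy,4),round(r,4),np.ptp(P,0).round(3))
    L=[landmark_of(c,'coaster_1')]
    K=c['intrinsics'];M=cv2.Rodrigues(np.array(c['rvec'],float))[0];t=np.array(c['tvec']).ravel();o=-M.T@t
    for d in L[0]:
        ray=M.T@np.linalg.solve(K,[*d['centre'],1]);p=o+ray*(.012-o[2])/ray[2];print(round(d['confidence'],2),p.round(4))
    # rail: dark pixels near z=.012
    hsv=cv2.cvtColor(c['pixels'],cv2.COLOR_RGB2HSV).reshape(-1,3)
    m=(px.sum(1)<190)&(abs(W[:,0]-.6)<.1)&(abs(W[:,1]-.03)<.24)&(W[:,2]>0)&(W[:,2]<.03)
    q=cv2.minAreaRect(W[m][:,:2].astype(np.float32));print('rail',m.sum(),q,W[m][:,2].mean())
E
```

```text
scene jar_gold 255 [ 0.438  -0.1399  0.0696] circ 0.4396 -0.1388 0.0246 [0.049 0.047 0.012]
scene shaker_grey 76 [0.4497 0.1164 0.0868] circ 0.4518 0.117 0.016 [0.028 0.031 0.011]
scene jar_green 473 [ 0.4652 -0.3098  0.1077] circ 0.4675 -0.3092 0.0311 [0.061 0.06  0.012]
scene jar_white 326 [0.4663 0.295  0.1394] circ 0.4687 0.2976 0.0333 [0.065 0.065 0.012]
0.89 [0.6296 0.1663 0.012 ]
0.82 [ 0.5879 -0.005   0.012 ]
0.77 [ 0.5811 -0.1073  0.012 ]
0.55 [0.6048 0.0812 0.012 ]
rail 1397 ((0.6001856327056885, 0.03271237015724182), (0.5014248490333557, 0.10236033797264099), 78.52079010009766) 0.01173504994852236
top jar_gold 240 [ 0.4417 -0.1388  0.069 ] circ 0.4414 -0.1391 0.0243 [0.047 0.045 0.012]
top shaker_grey 90 [0.4531 0.1185 0.0863] circ 0.4522 0.1186 0.0158 [0.03  0.027 0.008]
top jar_green 415 [ 0.4687 -0.3085  0.1067] circ 0.4685 -0.3097 0.0315 [0.059 0.059 0.011]
top jar_white 505 [0.4709 0.2972 0.1394] circ 0.4715 0.2981 0.0327 [0.061 0.065 0.013]
0.9 [0.635  0.1561 0.012 ]
0.77 [ 0.5793 -0.1066  0.012 ]
0.72 [ 0.5833 -0.0166  0.012 ]
0.6 [0.6094 0.0619 0.012 ]
rail 1551 ((0.6014866828918457, 0.0325298011302948), (0.4928072988986969, 0.09675446152687073), 78.96646881103516) 0.011342171834525695
```

```bash
cat >> h.py <<'E'
def rail(c):
    W=cloud(c);z=W[...,2]
    m=((c['pixels'].astype(int).sum(2)<200)&(abs(W[...,0]-.6)<.12)&(abs(W[...,1]-.03)<.25)&(z>0.004)&(z<.025)).astype(np.uint8)
    n,l,st,_=cv2.connectedComponentsWithStats(m,connectivity=4)
    i=1+np.argmax(st[1:,4]);return cv2.minAreaRect(W[l==i][:,:2].astype(np.float32))
YAW=None
def go(tx,ty,tz,yaw=None):
    "slide (cm) and spin (deg) to bring TCP to x,y,z with tool-y at heading yaw deg"
    s=get_obs();r=R.from_quat(s['tool_rot']);d=np.array([tx,ty,tz])-s['eef_pos']
    yv=r.apply([0,1,0]);h=np.degrees(np.arctan2(yv[1],yv[0]))
    print('slide',(r.inv().apply(d)*100).round(2),'spin',None if yaw is None else round(-((yaw-h+90)%180-90),1),'heading',h.round(1),'clock',s['clock'],'F',np.round(s['ft_force'],1))
E
python3 - <<'E'
from h import *
for n in ['scene','top']:
    q=rail(snap(n));print(n,q)
    a=np.radians(q[2]);e=np.array([np.cos(a),np.sin(a)])
    if e[1]<0:e=-e
    if abs(e[1])<.5: e=np.array([-e[1],e[0]]); e*=np.sign(e[1])
    for k in range(4): print(k+1,(np.array(q[0])+e*.09*(1.5-k)).round(4),e)
go(.470,.298,.20,-11)
E
```

```text
scene ((0.5990899801254272, 0.029886692762374878), (0.37620338797569275, 0.09678766131401062), 79.59342193603516)
1 [0.6235 0.1627] [0.18063207 0.98355074]
2 [0.6072 0.0741] [0.18063207 0.98355074]
3 [ 0.591  -0.0144] [0.18063207 0.98355074]
4 [ 0.5747 -0.1029] [0.18063207 0.98355074]
top ((0.6007424592971802, 0.02834683656692505), (0.36905115842819214, 0.09498685598373413), 79.3671646118164)
1 [0.6257 0.161 ] [0.18451463 0.98282977]
2 [0.609  0.0726] [0.18451463 0.98282977]
3 [ 0.5924 -0.0159] [0.18451463 0.98282977]
4 [ 0.5758 -0.1043] [0.18451463 0.98282977]
slide [-31.51  -4.13   3.13] spin 77.9 heading 66.9 clock 1.1 F [0.1 0.3 0.1]
```

Request:
arm_command:
  slide:
    - [-31.5, -4.1, 3.1]
    - [-31.5, -4.1, 3.1]
    - [-31.5, -4.1, 3.1]
    - [-31.5, -4.1, 3.1]
    - [-31.5, -4.1, 3.1]
  spin: [77.9, 77.9, 77.9, 77.9, 77.9]
  jaw: 8.54

```text
clock: 1.72
eef_pos: [0.466, 0.3006, 0.2009]
tool_rot: [0.624, 0.782, 0.0, -0.0]
ft_force: [0.7, 1.1, -0.0]
grip_width: 0.0855
grasp_force: 0.0
```

```bash
python3 -c "
from h import *
go(.470,.298,.16,-10.5)"
```

```text
slide [-0.35  0.33  4.09] spin 23.3 heading 12.8 clock 1.725 F [ 0.7  1.1 -0. ]
```

Request:
arm_command:
  slide:
    - [0, 0, 3]
    - [0, 0, 3]
    - [0, 0, 3]
    - [0, 0, 3]
    - [0, 0, 3]
  spin: [23.3, 23.3, 23.3, 23.3, 23.3]

```text
clock: 2.35
eef_pos: [0.4644, 0.3021, 0.1715]
tool_rot: [0.766, 0.643, 0.001, 0.0]
ft_force: [-1.1, -0.3, -0.5]
grip_width: 0.0856
grasp_force: 0.0
```

```bash
python3 -c "
from h import *
go(.470,.298,.077,-10.5)
c=snap('wrist','w1.png');W=cloud(c)
P=W[np.isfinite(W[...,2])];P=P[(abs(P[:,2]-.138)<.008)&(np.hypot(P[:,0]-.47,P[:,1]-.298)<.05)]
print(len(P),P.mean(0) if len(P) else 0, cv2.minEnclosingCircle(P[:,:2].astype(np.float32)) if len(P) else 0)"
```

```text
slide [-0.32  0.62  9.45] spin 0.5 heading -10.0 clock 2.35 F [-1.1 -0.3 -0.5]
9404 [0.47197719 0.30189692 0.13977143] ((0.4717181324958801, 0.2992658317089081), 0.032432980835437775)
```

Request:
arm_command:
  slide:
    - [-0.2, 0.7, 0]
    - [-0.2, 0.7, 3]
    - [-0.2, 0.7, 6.5]
    - [-0.2, 0.7, 9.4]
    - [-0.2, 0.7, 9.4]
  spin: [0.5, 0.5, 0.5, 0.5, 0.5]

```text
clock: 3.02
eef_pos: [0.4693, 0.2972, 0.0747]
tool_rot: [0.77, 0.638, -0.003, -0.0]
ft_force: [0.9, -0.8, 1.2]
grip_width: 0.0856
grasp_force: 0.0
```

Request:
arm_command:
  slide:
    - [0, 0, 0]
    - [0, 0, 0]
    - [0, 0, 0]
    - [0, 0, 0]
    - [0, 0, 0]
  spin: [0, 0, 0, 0, 0]
  jaw: 5.5

```text
clock: 3.65
eef_pos: [0.4715, 0.2992, 0.0788]
tool_rot: [0.77, 0.639, 0.001, 0.0]
ft_force: [-3.2, 0.6, 6.5]
grip_width: 0.0665
grasp_force: 67.0
```

Request:
arm_command:
  slide:
    - [0, 0, 0]
    - [0, 0, -1]
    - [0, 0, -3]
    - [0, 0, -5]
    - [0, 0, -5]
  spin: [0, 0, 0, 0, 0]

```text
clock: 4.28
eef_pos: [0.4721, 0.2991, 0.1285]
tool_rot: [0.77, 0.638, 0.002, 0.0]
ft_force: [-0.2, 0.6, -5.7]
grip_width: 0.0666
grasp_force: 66.6
```

```bash
python3 -c "
from h import *
print(get_obs()['grip_width'],get_obs()['grasp_force'])
go(.440,-.1036,.127,-10.5)"
```

```text
0.06659413857797829 66.57842900196556
slide [-40.17   4.29   0.07] spin -0.2 heading -10.7 clock 4.275 F [-0.2  0.6 -5.7]
```

Request:
arm_command:
  slide:
    - [-2, 1, -4.5]
    - [-7, 3, -5]
    - [-13, 6, -5]
    - [-19, 9, -5]
    - [-25, 12, -5]
  spin: [0, 0, 0, 0, 0]

```text
clock: 4.9
eef_pos: [0.5385, 0.0419, 0.1757]
tool_rot: [0.77, 0.639, -0.001, -0.0]
ft_force: [1.5, 0.6, -5.0]
grip_width: 0.0666
grasp_force: 69.5
```

Request:
arm_command:
  slide:
    - [-5, 2.5, 0]
    - [-9, 4, 0]
    - [-12, 5, 0]
    - [-12.7, 5.6, 0]
    - [-12.7, 5.6, 0]
  spin: [0, 0, 0, 0, 0]

```text
clock: 5.52
eef_pos: [0.5701, -0.0914, 0.1758]
tool_rot: [0.77, 0.638, -0.0, -0.001]
ft_force: [0.0, 0.4, -4.9]
grip_width: 0.0663
grasp_force: 69.4
```

Request:
arm_command:
  slide:
    - [0, 0, 0]
    - [0, 0, 2]
    - [0, 0, 4]
    - [0, 0, 5]
    - [0, 0, 5]
  spin: [0, 0, 0, 0, 0]

```text
clock: 6.15
eef_pos: [0.5697, -0.0904, 0.1263]
tool_rot: [0.769, 0.639, -0.001, -0.001]
ft_force: [-0.2, -0.6, -4.9]
grip_width: 0.0669
grasp_force: 69.2
```

```bash
python3 -c "
from h import *
go(.5752,-.1036,.0948,-10.5)
snap('scene','s1.png')"
```

```text
slide [-1.2   0.79  3.15] spin -0.1 heading -10.6 clock 6.15 F [-0.2 -0.6 -4.9]
```

Request:
arm_command:
  slide:
    - [-1.2, 0.8, 0]
    - [-1.2, 0.8, 0.8]
    - [-1.2, 0.8, 1.6]
    - [-1.2, 0.8, 2.4]
    - [-1.2, 0.8, 2.4]
  spin: [0, 0, 0, 0, 0]

```text
clock: 6.82
eef_pos: [0.5749, -0.1043, 0.1016]
tool_rot: [0.77, 0.638, -0.001, -0.001]
ft_force: [-0.2, 0.4, -5.0]
grip_width: 0.0667
grasp_force: 69.4
```

```bash
python3 -c "
from h import *
go(.5752,-.1036,.0948,-10.5)
s=np.mean([get_obs()['eef_pos']],0)
for n in ['scene','top']:
    c=snap(n,n+'1.png');W=cloud(c).reshape(-1,3)
    P=W[(np.hypot(W[:,0]-.575,W[:,1]+.1036)<.05)&(W[:,2]>.02)&(W[:,2]<.1)];print(n,len(P),P[:,2].min() if len(P) else 0)
go(.5752,-.1036,.0948,-10.5)"
```

```text
slide [0.07 0.01 0.68] spin -0.1 heading -10.6 clock 6.825 F [-0.2  0.4 -5. ]
scene 370 0.020038695209850545
top 52 0.03466135795503029
slide [ 0.07 -0.08  0.79] spin -0.1 heading -10.6 clock 6.925 F [-0.2  0.3 -3.6]
```

View pics/scene1.png

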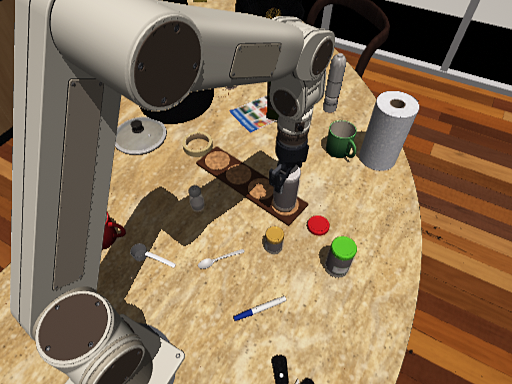

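The white jar hangs upright over coaster 4 at (286,203). Next I lower it gently.

Request:
arm_command:
  slide:
    - [0, 0, 0.3]
    - [0, 0, 0.6]
    - [0, 0, 0.7]
    - [0, 0, 0.7]
    - [0, 0, 0.7]
  spin: [0, 0, 0, 0, 0]

```text
clock: 7.55
eef_pos: [0.5761, -0.1046, 0.096]
tool_rot: [0.77, 0.638, 0.0, 0.0]
ft_force: [-0.3, 0.2, -4.7]
grip_width: 0.0663
grasp_force: 69.4
```

Request:
arm_command:
  slide:
    - [0, 0, 0.1]
    - [0, 0, 0.2]
    - [0, 0, 0.3]
    - [0, 0, 0.3]
    - [0, 0, 0.3]
  spin: [0, 0, 0, 0, 0]

```text
clock: 8.18
eef_pos: [0.5762, -0.1045, 0.0947]
tool_rot: [0.77, 0.638, 0.001, 0.001]
ft_force: [-4.5, 1.6, 5.8]
grip_width: 0.0664
grasp_force: 70.6
```

Request:
arm_command:
  slide:
    - [0, 0, 0]
    - [0, 0, 0]
    - [0, 0, 0]
    - [0, 0, 0]
    - [0, 0, 0]
  spin: [0, 0, 0, 0, 0]
  jaw: 8.54

```text
clock: 8.8
eef_pos: [0.576, -0.1046, 0.0929]
tool_rot: [0.77, 0.638, -0.0, -0.0]
ft_force: [-0.5, -0.4, 0.6]
grip_width: 0.0851
grasp_force: 0.0
```

Request:
arm_command:
  slide:
    - [0, 0, -3]
    - [0, 0, -7]
    - [0, 0, -10.5]
    - [0, 0, -10.5]
    - [0, 0, -10.5]
  spin: [0, 0, 0, 0, 0]

```text
clock: 9.43
eef_pos: [0.5757, -0.1045, 0.1973]
tool_rot: [0.77, 0.638, -0.0, -0.0]
ft_force: [-0.9, -1.1, -1.0]
grip_width: 0.0853
grasp_force: 0.0
```

```bash
cat >> h.py <<'E'
def disc(c,x,y,h):
    W=cloud(c).reshape(-1,3);P=W[(np.hypot(W[:,0]-x,W[:,1]-y)<.055)&(W[:,2]>h-.008)&(W[:,2]<h+.008)]
    return (len(P),cv2.minEnclosingCircle(P[:,:2].astype(np.float32))) if len(P)>5 else len(P)
E
python3 -c "
from h import *
for n in ['wrist','top','scene']: print(disc(snap(n),.5752,-.1036,.156))
print(disc(snap('scene'),.468,-.3095,.108))
go(.468,-.3095,.16,-10.5)"
```

```text
(8589, ((0.5771881937980652, -0.1044764518737793), 0.03221690654754639))
(113, ((0.572176456451416, -0.08930374681949615), 0.02627682127058506))
(362, ((0.5733321309089661, -0.1055377721786499), 0.03251739218831062))
(477, ((0.4672195315361023, -0.3091214597225189), 0.031005965545773506))
slide [-22.13  -6.73   3.66] spin -0.2 heading -10.7 clock 9.625 F [ 0.  -1.  -0.4]
```

Request:
arm_command:
  slide:
    - [-5.5, -1.7, 0]
    - [-11, -3.4, 0]
    - [-16.5, -5, 1]
    - [-22.1, -6.7, 3]
    - [-22.1, -6.7, 3.7]
  spin: [0, 0, 0, 0, 0]

```text
clock: 10.25
eef_pos: [0.4661, -0.3122, 0.1588]
tool_rot: [0.772, 0.636, -0.001, -0.002]
ft_force: [0.4, 1.4, 0.1]
grip_width: 0.0858
grasp_force: 0.0
```

Request:
arm_command:
  slide:
    - [0, 0, 0]
    - [0, 0, 0]
    - [0, 0, 0]
    - [0, 0, 0]
    - [0, 0, 0]
  spin: [0, 0, 0, 0, 0]

```text
clock: 10.88
eef_pos: [0.4697, -0.309, 0.1612]
tool_rot: [0.769, 0.639, 0.0, 0.0]
ft_force: [0.7, 0.5, -0.2]
grip_width: 0.085
grasp_force: 0.0
```

```bash
python3 -c "
from h import *
print(disc(snap('wrist'),.468,-.3095,.108))
go(.468,-.3095,.05,-10.5)"
```

```text
(7099, ((0.4702126085758209, -0.30958276987075806), 0.031115736812353134))
slide [-0.06 -0.15 11.12] spin -0.1 heading -10.6 clock 10.925 F [ 0.2 -0.3 -0.2]
```

Request:
arm_command:
  slide:
    - [-0.1, 0, 3]
    - [-0.1, 0, 6]
    - [-0.1, 0, 9]
    - [-0.1, 0, 11]
    - [-0.1, 0, 11]
  spin: [0, 0, 0, 0, 0]

```text
clock: 11.55
eef_pos: [0.4678, -0.3095, 0.0493]
tool_rot: [0.77, 0.638, -0.001, -0.002]
ft_force: [-0.2, -0.5, 0.6]
grip_width: 0.0853
grasp_force: 0.0
```

Request:
arm_command:
  slide:
    - [0, 0, 0]
    - [0, 0, 0]
    - [0, 0, 0]
    - [0, 0, 0]
    - [0, 0, 0]
  spin: [0, 0, 0, 0, 0]
  jaw: 5

```text
clock: 12.18
eef_pos: [0.4697, -0.311, 0.0527]
tool_rot: [0.77, 0.638, 0.0, 0.001]
ft_force: [-3.8, 0.1, 5.7]
grip_width: 0.0633
grasp_force: 67.4
```

Request:
arm_command:
  slide:
    - [0, 0, 0]
    - [0, 0, -2]
    - [0, 0, -6]
    - [0, 0, -9.5]
    - [0, 0, -9.5]
  spin: [0, 0, 0, 0, 0]

```text
clock: 12.8
eef_pos: [0.4712, -0.3116, 0.1488]
tool_rot: [0.77, 0.638, 0.001, 0.003]
ft_force: [0.1, 0.6, -4.6]
grip_width: 0.0636
grasp_force: 68.0
```

```bash
python3 -c "
from h import *
go(.49,-.0152,.145,-10.5);go(.5917,-.0152,.145,-10.5)"
```

```text
slide [29.48 -3.63  0.28] spin -0.1 heading -10.6 clock 12.8 F [ 0.1  0.6 -4.6]
slide [31.36  6.36  0.34] spin -0.1 heading -10.6 clock 12.8 F [ 0.1  0.6 -4.6]
```

Request:
arm_command:
  slide:
    - [5, -3, 0]
    - [10.5, -5, 0]
    - [16.5, -5, 0]
    - [22.5, -5, 0]
    - [28, -4, 0]
  spin: [0, 0, 0, 0, 0]

```text
clock: 13.42
eef_pos: [0.4798, -0.0258, 0.1439]
tool_rot: [0.77, 0.638, -0.001, -0.001]
ft_force: [1.5, -0.5, -3.9]
grip_width: 0.0633
grasp_force: 68.2
```

Request:
arm_command:
  slide:
    - [3, 1, 0]
    - [3.4, 4, 0]
    - [3.4, 8, 0]
    - [3.4, 10, 0]
    - [3.4, 10, 0]
  spin: [0, 0, 0, 0, 0]

```text
clock: 14.05
eef_pos: [0.586, -0.013, 0.1431]
tool_rot: [0.77, 0.638, -0.001, -0.001]
ft_force: [-1.3, -0.0, -3.7]
grip_width: 0.0636
grasp_force: 68.2
```

```bash
python3 -c "
from h import *
go(.5917,-.0152,.0687,-10.5)"
```

```text
slide [-0.11  0.62  7.44] spin -0.2 heading -10.7 clock 14.05 F [-1.3 -0.  -3.7]
```

Request:
arm_command:
  slide:
    - [-0.1, 0.5, 2]
    - [-0.1, 0.5, 4]
    - [-0.1, 0.5, 6]
    - [-0.1, 0.5, 6.7]
    - [-0.1, 0.5, 6.7]
  spin: [0, 0, 0, 0, 0]

```text
clock: 14.68
eef_pos: [0.5895, -0.0147, 0.078]
tool_rot: [0.77, 0.638, -0.001, -0.001]
ft_force: [0.2, 0.6, -3.6]
grip_width: 0.0635
grasp_force: 68.2
```

```bash
python3 -c "
from h import *
go(.5917,-.0152,.0687,-10.5)"
```

```text
slide [-0.01  0.23  0.93] spin -0.1 heading -10.6 clock 14.675 F [ 0.2  0.6 -3.6]
```

Request:
arm_command:
  slide:
    - [0, 0.2, 0.3]
    - [0, 0.2, 0.6]
    - [0, 0.2, 0.8]
    - [0, 0.2, 1.0]
    - [0, 0.2, 1.0]
  spin: [0, 0, 0, 0, 0]

```text
clock: 15.3
eef_pos: [0.5928, -0.0152, 0.0689]
tool_rot: [0.77, 0.638, -0.0, 0.0]
ft_force: [-0.1, -0.7, -4.5]
grip_width: 0.0634
grasp_force: 68.2
```

Request:
arm_command:
  slide:
    - [0, 0, 0]
    - [0, 0, 0.1]
    - [0, 0, 0.1]
    - [0, 0, 0.1]
    - [0, 0, 0.1]
  spin: [0, 0, 0, 0, 0]

```text
clock: 15.92
eef_pos: [0.5929, -0.0151, 0.0687]
tool_rot: [0.77, 0.638, 0.0, 0.0]
ft_force: [-3.4, 1.1, 5.6]
grip_width: 0.0632
grasp_force: 69.2
```

Request:
arm_command:
  slide:
    - [0, 0, 0]
    - [0, 0, 0]
    - [0, 0, 0]
    - [0, 0, 0]
    - [0, 0, 0]
  spin: [0, 0, 0, 0, 0]
  jaw: 8.54

```text
clock: 16.55
eef_pos: [0.5929, -0.0152, 0.0679]
tool_rot: [0.77, 0.638, 0.0, 0.0]
ft_force: [0.3, -0.6, 0.3]
grip_width: 0.0856
grasp_force: 0.0
```

Request:
arm_command:
  slide:
    - [0, 0, -3]
    - [0, 0, -7]
    - [0, 0, -10]
    - [0, 0, -10]
    - [0, 0, -10]
  spin: [0, 0, 0, 0, 0]

```text
clock: 17.18
eef_pos: [0.5923, -0.0151, 0.1672]
tool_rot: [0.77, 0.638, -0.0, -0.0]
ft_force: [-1.6, 0.5, -0.8]
grip_width: 0.0854
grasp_force: 0.0
```

```bash
python3 -c "
from h import *
for n in ['wrist','scene']: print(disc(snap(n),.5917,-.0152,.124))
print(disc(snap('scene'),.452,.118,.09))
go(.452,.118,.14,-10.5)"
```

```text
(7823, ((0.5950966477394104, -0.013861803337931633), 0.030982401221990585))
(305, ((0.5924007892608643, -0.015071475878357887), 0.03133740648627281))
(70, ((0.45049601793289185, 0.11840414255857468), 0.0154593950137496))
slide [ 10.5  -16.2    2.67] spin -0.2 heading -10.7 clock 17.325 F [-0.4  1.5 -0.2]
```

Request:
arm_command:
  slide:
    - [3, -5, 0]
    - [6, -10, 0]
    - [9, -14, 1]
    - [10.5, -16.2, 2.7]
    - [10.5, -16.2, 2.7]
  spin: [0, 0, 0, 0, 0]

```text
clock: 17.95
eef_pos: [0.4501, 0.1185, 0.1391]
tool_rot: [0.769, 0.64, -0.002, -0.001]
ft_force: [-0.9, 0.0, 0.6]
grip_width: 0.0851
grasp_force: 0.0
```

Request:
arm_command:
  slide:
    - [0, 0, 0]
    - [0, 0, 0]
    - [0, 0, 0]
    - [0, 0, 0]
    - [0, 0, 0]
  spin: [0, 0, 0, 0, 0]

```text
clock: 18.58
eef_pos: [0.4532, 0.1178, 0.141]
tool_rot: [0.77, 0.638, 0.0, 0.0]
ft_force: [-0.6, -0.1, 1.0]
grip_width: 0.0856
grasp_force: 0.0
```

```bash
python3 -c "
from h import *
print(disc(snap('wrist'),.452,.118,.088))
go(.452,.118,.028,-10.5)"
```

```text
(1816, ((0.45452290773391724, 0.11975183337926865), 0.016368554905056953))
slide [-0.   -0.12 11.3 ] spin -0.2 heading -10.7 clock 18.625 F [ 0.3  0.2 -0.9]
```

Request:
arm_command:
  slide:
    - [0.1, 0, 3]
    - [0.1, 0, 6]
    - [0.1, 0, 9]
    - [0.1, 0, 11.2]
    - [0.1, 0, 11.2]
  spin: [0, 0, 0, 0, 0]

```text
clock: 19.25
eef_pos: [0.4515, 0.1185, 0.0275]
tool_rot: [0.77, 0.638, -0.002, -0.001]
ft_force: [-0.4, -0.9, 0.2]
grip_width: 0.0854
grasp_force: 0.0
```

Request:
arm_command:
  slide:
    - [0, 0, 0]
    - [0, 0, 0]
    - [0, 0, 0]
    - [0, 0, 0]
    - [0, 0, 0]
  spin: [0, 0, 0, 0, 0]
  jaw: 3

```text
clock: 19.88
eef_pos: [0.454, 0.1193, 0.0306]
tool_rot: [0.77, 0.638, 0.001, 0.0]
ft_force: [-2.1, -0.3, 7.1]
grip_width: 0.0382
grasp_force: 59.1
```

Request:
arm_command:
  slide:
    - [0, 0, 0]
    - [0, 0, 0]
    - [0, 0, -2]
    - [0, 0, -5]
    - [0, 0, -5]
  spin: [0, 0, 0, 0, 0]

```text
clock: 20.5
eef_pos: [0.4555, 0.1195, 0.0815]
tool_rot: [0.77, 0.638, 0.003, 0.001]
ft_force: [0.3, -0.5, -0.8]
grip_width: 0.0384
grasp_force: 60.0
```

```bash
python3 -c "
from h import *
go(.608,.0733,.078,-10.5)"
```

```text
slide [-1.73 15.84  0.44] spin -0.2 heading -10.7 clock 20.5 F [ 0.3 -0.5 -0.8]
```

Request:
arm_command:
  slide:
    - [-0.4, 4, 0]
    - [-0.8, 8, 0]
    - [-1.3, 12, 0]
    - [-1.7, 15.4, 0]
    - [-1.7, 15.7, 0]
  spin: [0, 0, 0, 0, 0]

```text
clock: 21.12
eef_pos: [0.6059, 0.0723, 0.0776]
tool_rot: [0.77, 0.638, -0.0, 0.0]
ft_force: [0.3, 0.5, -0.9]
grip_width: 0.0383
grasp_force: 60.0
```

Request:
arm_command:
  slide:
    - [0, 0, 0]
    - [0, 0, 0.5]
    - [0, 0, 1]
    - [0, 0, 1.8]
    - [0, 0, 2]
  spin: [0, 0, 0, 0, 0]

```text
clock: 21.75
eef_pos: [0.6035, 0.0733, 0.058]
tool_rot: [0.77, 0.639, -0.001, -0.0]
ft_force: [0.0, 0.2, -1.4]
grip_width: 0.0383
grasp_force: 60.0
```

```bash
python3 -c "
from h import *
go(.608,.0733,.0467,-10.5)
c=snap('scene');a=c['pixels'][100:250,150:350,::-1];cv2.imwrite('pics/s2.png',cv2.resize(a,None,fx=4,fy=4,interpolation=2))"
```

```text
slide [0.08 0.45 1.13] spin -0.1 heading -10.6 clock 21.75 F [ 0.   0.2 -1.4]
```

View pics/s2.png

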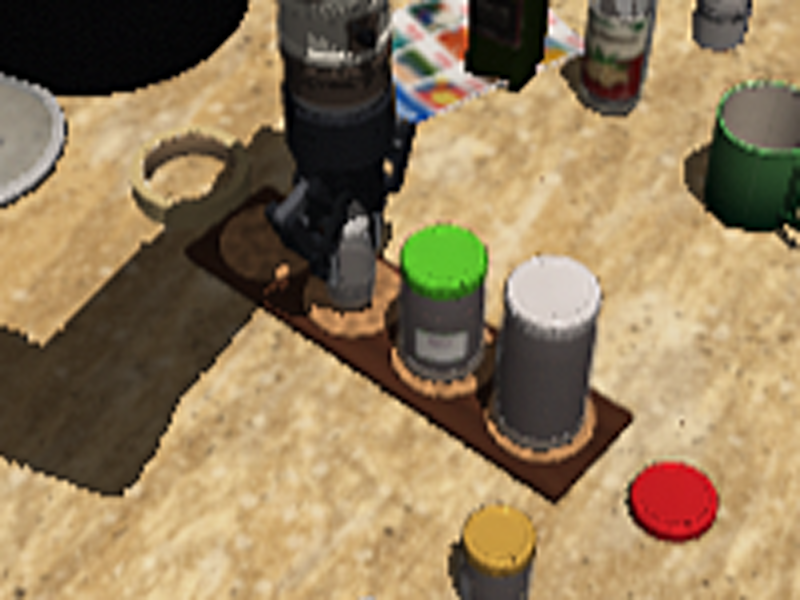

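The crop shows white and green standing centred on coasters 4 (545,425) and 3 (440,370). The shaker hangs upright over coaster 2 at (352,285).

Request:
arm_command:
  slide:
    - [0.1, 0.4, 0]
    - [0.1, 0.4, 0.4]
    - [0.1, 0.4, 0.7]
    - [0.1, 0.4, 1]
    - [0.1, 0.4, 1.1]
  spin: [0, 0, 0, 0, 0]

```text
clock: 22.42
eef_pos: [0.6082, 0.0734, 0.0476]
tool_rot: [0.77, 0.638, -0.0, -0.0]
ft_force: [0.4, -0.2, -1.1]
grip_width: 0.0383
grasp_force: 60.0
```

Request:
arm_command:
  slide:
    - [0, 0, 0]
    - [0, 0, 0.1]
    - [0, 0, 0.2]
    - [0, 0, 0.2]
    - [0, 0, 0.2]
  spin: [0, 0, 0, 0, 0]

```text
clock: 23.05
eef_pos: [0.6087, 0.0734, 0.0467]
tool_rot: [0.77, 0.638, 0.0, 0.0]
ft_force: [-1.5, 0.2, 5.5]
grip_width: 0.0385
grasp_force: 61.0
```

Request:
arm_command:
  slide:
    - [0, 0, 0]
    - [0, 0, 0]
    - [0, 0, 0]
    - [0, 0, 0]
    - [0, 0, 0]
  spin: [0, 0, 0, 0, 0]
  jaw: 8.54

```text
clock: 23.68
eef_pos: [0.6085, 0.0735, 0.0459]
tool_rot: [0.77, 0.638, -0.0, -0.0]
ft_force: [-0.6, 0.0, 0.5]
grip_width: 0.0854
grasp_force: 0.0
```

Request:
arm_command:
  slide:
    - [0, 0, -3]
    - [0, 0, -7]
    - [0, 0, -10]
    - [0, 0, -12]
    - [0, 0, -12]
  spin: [0, 0, 0, 0, 0]

```text
clock: 24.3
eef_pos: [0.6098, 0.0736, 0.168]
tool_rot: [0.77, 0.638, 0.002, 0.001]
ft_force: [0.4, -0.0, 0.3]
grip_width: 0.0854
grasp_force: 0.0
```

```bash
python3 -c "
from h import *
for n in ['wrist','scene']: print(disc(snap(n),.608,.0733,.104))
print(disc(snap('scene'),.4405,-.139,.07))
go(.4405,-.139,.14,-10.5)"
```

```text
(1648, ((0.6115847229957581, 0.07356879860162735), 0.016485249623656273))
(72, ((0.6068270802497864, 0.070437490940094), 0.015651429072022438))
(255, ((0.43942075967788696, -0.1387667953968048), 0.025023961439728737))
slide [-23.96 -12.5    2.5 ] spin -0.2 heading -10.7 clock 24.45 F [-1.1  0.6 -0.5]
```

Request:
arm_command:
  slide:
    - [0, -6, 0]
    - [-2, -11.5, 0]
    - [-8, -12.5, 0]
    - [-14, -12.5, 0]
    - [-20, -12.5, 0]
  spin: [0, 0, 0, 0, 0]

```text
clock: 25.08
eef_pos: [0.4472, -0.1011, 0.1649]
tool_rot: [0.769, 0.639, -0.001, -0.001]
ft_force: [1.3, -0.8, -0.4]
grip_width: 0.085
grasp_force: 0.0
```

Request:
arm_command:
  slide:
    - [-4, 0, 1]
    - [-4, 0, 2.5]
    - [-4, 0, 2.5]
    - [-4, 0, 2.5]
    - [-4, 0, 2.5]
  spin: [0, 0, 0, 0, 0]

```text
clock: 25.7
eef_pos: [0.4417, -0.1388, 0.1413]
tool_rot: [0.769, 0.639, 0.0, 0.0]
ft_force: [-0.7, -0.6, 0.7]
grip_width: 0.0853
grasp_force: 0.0
```

```bash
python3 -c "
from h import *
print(disc(snap('wrist'),.4405,-.139,.07))
go(.441,-.139,.02,-10.5)"
```

```text
(3828, ((0.44277462363243103, -0.13869094848632812), 0.024462265893816948))
slide [-0.03 -0.08 12.14] spin -0.1 heading -10.6 clock 25.75 F [-0.6 -0.5  0.2]
```

Request:
arm_command:
  slide:
    - [0, 0, 3]
    - [0, 0, 6]
    - [0, 0, 9]
    - [0, 0, 11.5]
    - [0, 0, 12]
  spin: [0, 0, 0, 0, 0]

```text
clock: 26.38
eef_pos: [0.4403, -0.1386, 0.0199]
tool_rot: [0.769, 0.639, -0.001, -0.001]
ft_force: [0.0, -1.2, -0.1]
grip_width: 0.0855
grasp_force: 0.0
```

Request:
arm_command:
  slide:
    - [0, 0, 0]
    - [0, 0, 0]
    - [0, 0, 0]
    - [0, 0, 0]
    - [0, 0, 0]
  spin: [0, 0, 0, 0, 0]
  jaw: 3.5

```text
clock: 27.0
eef_pos: [0.4422, -0.1396, 0.0226]
tool_rot: [0.77, 0.638, 0.001, 0.001]
ft_force: [-1.2, 0.8, 5.4]
grip_width: 0.048
grasp_force: 61.8
```

Request:
arm_command:
  slide:
    - [0, 0, 0]
    - [0, 0, 0]
    - [0, 0, -2]
    - [0, 0, -5]
    - [0, 0, -7]
  spin: [0, 0, 0, 0, 0]

```text
clock: 27.62
eef_pos: [0.4419, -0.1395, 0.0927]
tool_rot: [0.77, 0.638, 0.001, 0.001]
ft_force: [-0.0, -0.3, -1.6]
grip_width: 0.0476
grasp_force: 63.2
```

```bash
python3 -c "
from h import *
go(.6245,.162,.09,-10.5)"
```

```text
slide [33.01 12.38  0.28] spin -0.2 heading -10.7 clock 27.625 F [-0.  -0.3 -1.6]
```

Request:
arm_command:
  slide:
    - [6, 0, 0]
    - [12, 0, 0]
    - [18, 0, 0]
    - [24, 0, 0]
    - [30, 0, 0]
  spin: [0, 0, 0, 0, 0]

```text
clock: 28.25
eef_pos: [0.497, 0.1575, 0.0915]
tool_rot: [0.77, 0.638, 0.0, 0.0]
ft_force: [0.7, -0.7, -2.2]
grip_width: 0.048
grasp_force: 63.2
```

Request:
arm_command:
  slide:
    - [3, 2, 0]
    - [3, 5, 0]
    - [3, 8.5, 0]
    - [3, 11.5, 0]
    - [3, 12.3, 0]
  spin: [0, 0, 0, 0, 0]

```text
clock: 28.88
eef_pos: [0.6245, 0.1618, 0.0908]
tool_rot: [0.77, 0.638, 0.0, 0.0]
ft_force: [-0.7, -0.7, -3.0]
grip_width: 0.0477
grasp_force: 63.2
```

```bash
python3 -c "
from h import *
go(.6245,.162,.0387,-10.5)"
```

```text
slide [ 0.01 -0.01  5.21] spin -0.2 heading -10.7 clock 28.875 F [-0.7 -0.7 -3. ]
```

Request:
arm_command:
  slide:
    - [0, 0, 1]
    - [0, 0, 2.5]
    - [0, 0, 3.8]
    - [0, 0, 4.6]
    - [0, 0, 4.6]
  spin: [0, 0, 0, 0, 0]

```text
clock: 29.5
eef_pos: [0.6221, 0.1622, 0.0438]
tool_rot: [0.77, 0.639, -0.001, -0.0]
ft_force: [-0.6, -0.9, -3.0]
grip_width: 0.0482
grasp_force: 63.1
```

```bash
python3 -c "
from h import *
go(.6245,.162,.0387,-10.5)"
```

```text
slide [0.02 0.24 0.51] spin -0.1 heading -10.6 clock 29.5 F [-0.6 -0.9 -3. ]
```

Request:
arm_command:
  slide:
    - [0, 0.1, 0.1]
    - [0, 0.1, 0.3]
    - [0, 0.1, 0.5]
    - [0, 0.1, 0.6]
    - [0, 0.1, 0.6]
  spin: [0, 0, 0, 0, 0]

```text
clock: 30.12
eef_pos: [0.6241, 0.1621, 0.0389]
tool_rot: [0.77, 0.638, -0.0, -0.0]
ft_force: [0.4, 0.4, -1.4]
grip_width: 0.0477
grasp_force: 63.1
```

Request:
arm_command:
  slide:
    - [0, 0, 0]
    - [0, 0, 0]
    - [0, 0, 0]
    - [0, 0, 0]
    - [0, 0, 0]
  spin: [0, 0, 0, 0, 0]

```text
clock: 30.75
eef_pos: [0.6242, 0.1621, 0.039]
tool_rot: [0.77, 0.638, 0.0, 0.0]
ft_force: [0.4, -0.4, -3.1]
grip_width: 0.0477
grasp_force: 63.1
```

Request:
arm_command:
  slide:
    - [0, 0, 0.1]
    - [0, 0, 0.1]
    - [0, 0, 0.1]
    - [0, 0, 0.1]
    - [0, 0, 0.1]
  spin: [0, 0, 0, 0, 0]

```text
clock: 31.38
eef_pos: [0.6242, 0.1621, 0.0387]
tool_rot: [0.77, 0.638, 0.0, 0.0]
ft_force: [-3.2, -1.0, 4.9]
grip_width: 0.0478
grasp_force: 63.9
```

Request:
arm_command:
  slide:
    - [0, 0, 0]
    - [0, 0, 0]
    - [0, 0, 0]
    - [0, 0, 0]
    - [0, 0, 0]
  spin: [0, 0, 0, 0, 0]
  jaw: 8.54

```text
clock: 32.0
eef_pos: [0.6242, 0.1621, 0.0379]
tool_rot: [0.77, 0.638, -0.0, 0.0]
ft_force: [-0.2, -0.1, -0.9]
grip_width: 0.0852
grasp_force: 0.0
```

Request:
arm_command:
  slide:
    - [0, 0, -3]
    - [0, 0, -7]
    - [0, 0, -12]
    - [0, 0, -15]
    - [0, 0, -15]
  spin: [0, 0, 0, 0, 0]

```text
clock: 32.62
eef_pos: [0.6261, 0.1626, 0.1917]
tool_rot: [0.77, 0.638, 0.003, 0.002]
ft_force: [0.4, -0.2, -0.7]
grip_width: 0.0855
grasp_force: 0.0
```

Request:
arm_command:
  slide:
    - [0, -6, 0]
    - [3, -12, 0]
    - [7, -18, 0]
    - [12, -22, 0]
    - [16, -25, 0]
  spin: [0, 0, 0, 0, 0]

```text
clock: 33.25
eef_pos: [0.4073, 0.3639, 0.1867]
tool_rot: [0.77, 0.638, -0.001, 0.0]
ft_force: [1.3, 0.8, 0.0]
grip_width: 0.0852
grasp_force: 0.0
```

Request:
arm_command:
  slide:
    - [5, 0, 0]
    - [8, 0, 0]
    - [8, 0, 0]
    - [8, 0, 0]
    - [8, 0, 0]
  spin: [0, 0, 0, 0, 0]

```text
clock: 33.88
eef_pos: [0.4239, 0.4405, 0.1876]
tool_rot: [0.77, 0.638, -0.001, 0.0]
ft_force: [0.6, -0.2, -1.1]
grip_width: 0.0857
grasp_force: 0.0
```

```bash
python3 -c "
from h import *
for n in ['top','scene']:
    c=snap(n,n+'9.png')
    q=rail(c);print(n,q)
    for p in [(.6245,.162,.086),(.608,.0733,.104),(.5917,-.0152,.124),(.5752,-.1036,.156)]: print(p,disc(c,*p))
cv2.imwrite('pics/f.png',cv2.resize(snap('scene')['pixels'][100:250,150:350,::-1],None,fx=4,fy=4,interpolation=2))"
```

```text
top ((0.6021647453308105, 0.028114303946495056), (0.36919471621513367, 0.09775737673044205), 79.34636688232422)
(0.6245, 0.162, 0.086) (251, ((0.6256235837936401, 0.16164153814315796), 0.02412610501050949))
(0.608, 0.0733, 0.104) (100, ((0.6097240447998047, 0.07202235609292984), 0.01594415307044983))
(0.5917, -0.0152, 0.124) (419, ((0.5937421917915344, -0.014633623883128166), 0.030929718166589737))
(0.5752, -0.1036, 0.156) (486, ((0.5757124423980713, -0.10471554100513458), 0.03214477747678757))
scene ((0.5991073846817017, 0.029234394431114197), (0.3748890459537506, 0.09601009637117386), 79.61345672607422)
(0.6245, 0.162, 0.086) (165, ((0.6241403818130493, 0.1616806834936142), 0.02556418441236019))
(0.608, 0.0733, 0.104) (72, ((0.6065000891685486, 0.07179134339094162), 0.016952741891145706))
(0.5917, -0.0152, 0.124) (315, ((0.5904627442359924, -0.014735188335180283), 0.03136536106467247))
(0.5752, -0.1036, 0.156) (387, ((0.5736530423164368, -0.10591112077236176), 0.03228987008333206))
```

View pics/f.png

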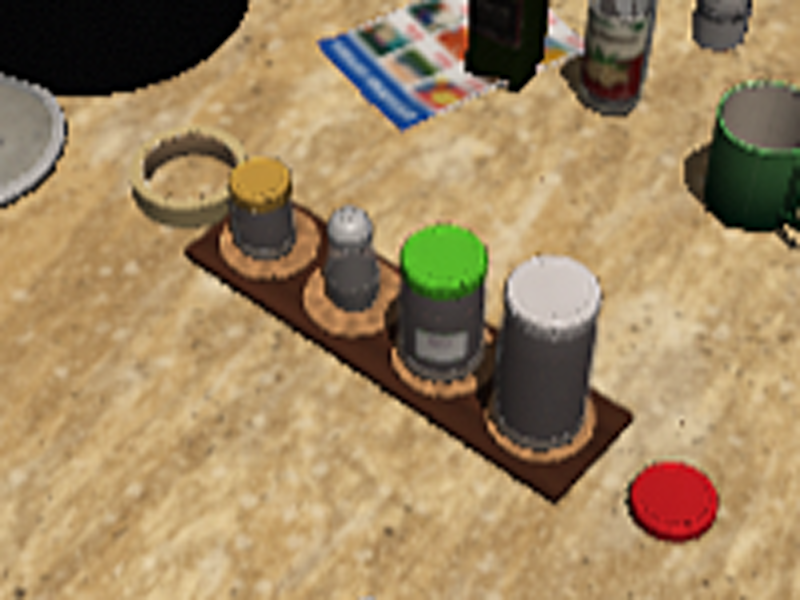

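View pics/top9.png

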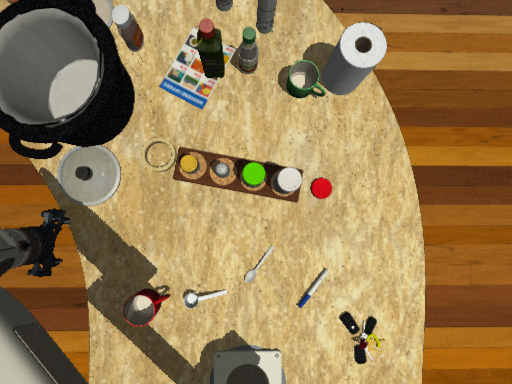

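Both pictures show gold, shaker, green and white standing upright and centred on coasters 1 to 4 (crop 265,245 to 545,425). The tape (185,180) and the lid (675,500) have not moved, and the arm is clear.

```bash
python3 -c "
from workcell import *
print(job_done())"
```

```text
the job is handed in; nothing more can be done
None
```

The job is handed in at about 34 s: gold, shaker, green and white stand upright on coasters 1 to 4, within about 3 mm of centre, tallest by the red lid and shortest by the tape, with the lid and tape left where they were.

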